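# Zero the pigment balance with its cup on

## Robot

A 6-joint arm with a two-finger parallel gripper is mounted at the origin on the work surface. World frame = base frame: x ahead of the robot, y to its left, z up, the work surface at z = 0. Lengths are in mm, angles in rad, forces in N, time in s.
With the tool pointing down it reaches from about 350 to 775 mm from the base axis. Payload 7.3 kg.
Tool frame: the origin (TCP) lies at the very end of the fingers, on their centre line; the grasp point (between the pads) lies 19 mm behind it; x points along the fingers, y is the direction in which the jaws open and shut, and the axes are right-handed (so a half turn about x gives the same grasp; the last joint's range is limited). The gripper opens to 92 mm and grips with 3 to 60 N. Pads are 19 mm wide; open, the fingers measure 130 mm over their backs; the gripper's body (75 mm by 190 mm) begins 47 mm behind the grasp point.
Start: joints at [0.96, 0.342, 1.524, -0, 1.275, -0.146], TCP at [235.317, 469.33, 226.741] pointing down, gripper open.
Joint ranges: [-2.53, 2.53], [-0.77, 2.02], [0.04, 2.7], [-1, 4.14], [0.28, 2.66], [-3.11, 3.11]. Speed limits (rad/s): [2.57, 2.57, 3.14, 3.14, 3.14, 3.14].

## Interface

Orientations are given as [roll, pitch, yaw] about the fixed x, y, z axes, in that order (R = Rz(yaw) Ry(pitch) Rx(roll)).
In Python, from plant import bot gives the robot as it stands.
- The arm moves only by the tool step_arm, never from a script. Its argument "targets" is a list that holds one entry, the list of rows, each a list of 4 numbers: the shift along the tool's x, y, z in m, then the turn about the tool's x in degrees. A call has exactly 5 rows; each row is the pose to reach, as a shift and turn from the pose measured when the call began, along the tool's axes at that moment; what a row does not reach only later rows make up. A row lasts 1/12 s, in which the tool goes at most 41.7 mm and 7.16 degrees, less where a joint would pass 70% of its speed; a pose out of reach is approached as far as the arm can. A call with a gripper value outside its range is refused whole. "jaw" is the closure, from 0 (fully open) to 1 (shut), set as the call begins (left out, the last holds). The fingers move at their own pace and stop on an object; the grip force is fixed at half the most. Time passes only in rows, so rows that repeat a pose let the fingers close, or fill a call up. It gives the time, the measured TCP pose, the force and the opening at its end, in the units of the state.
- bot.get_obs(): the state, without advancing time (a new reading comes with each control period).
- bot.capture(name): name is "scene" or "top" or "wrist"; returns a dict with "color" (480x640x3 uint8, red, green, blue), "depth" (480x640 float32, mm along the optical axis (not along the pixel's ray), 0 where there is no reading), "fov_y" (degrees; the focal length in pixels is half the picture's height over the tangent of half this angle, whatever the lens; pixels are square), "cx", "cy" (the principal point, pixels), "dist_coeffs" ([k1, k2, p1, p2, k3] as OpenCV has them; the pictures are not rectified), "rvec" (rotation vector, rad) and "tvec" (3), from world to camera coordinates, as OpenCV has them. Camera axes: x right, y down, z forward; pixel columns grow to the right and rows downward; lengths in mm; the calibration is good to about 2 mm. A picture is of the moment at which its call begins.
- bot.close_job(): hands the job in, once; it reports no verdict.
The state is a dict: "time": time; "joint_positions": joint angles; "dq": joint speeds; "tau": joint torques, N m; "tool_pos": TCP position; "tcp_rot": TCP orientation; "contact_force": force on the tool from outside, world axes, zero at the start; "moment": the same for the moment, N m; "grip_width": finger opening in mm.
Only numpy, scipy, OpenCV 4.12 (cv2) and the standard library are available. Lean on these libraries where they do the work, as an engineer would, in place of code of your own. Each camera call takes 0.05 s, during which the arm holds its last target. There are 200 camera calls.

## Task

Get the balance ready for weighing pigment: first switch on the mains by pressing the raised, white-marked end of the red rocker fully down, then push the green power key on the balance all the way in (it stays in), and then press the blue tare key all the way down and let it spring back. Leave the yellow key alone, and do not move the cup on the pan or the other things standing about.

Things in the scene. Friction and masses are not known exactly. Their poses are not given: they have to be found in the camera images.
- rocker (a joint): angle of the red mains rocker, rad: 0 = off, 0.3 = fully on (its stop). It has no spring: it stays where it is left; tipping it takes about 4 to 5 N on the raised end, straight down. It starts off.
- rocker_on_end (a point): centre of the upper face of the rocker's ON half, the one that stands up at the start and bears a white bar, 8 x 30 mm, across it. The rocker is a shallow V, 60 mm long and 36 mm wide, on the grey switch box; this point lies 20 mm from the pivot line and moves with the rocker: about 42 mm above the table when off, 36 mm when fully on. Fully on, this half lies level, 6 mm above the box's top, and the other half stands up.
- switch_box: grey mains switch box fixed to the table, 100 x 60 x 30 mm high; origin under its centre, z up. The rocker's pivot line lies along y over the centre of the box, 36 mm up; the ON half points to +x of the box. The box may stand left or right of the balance, turned any way.
- power_key (a joint): travel of the green power key, m: 0 = out, 0.006 = all the way in (its stop). No spring: it stays where it is pushed; pushing takes about 4 N.
- power_key_top (a point): Green power key: round green key, cap 30 mm across in a black collar 44 mm across. This point is the centre of the cap's top face (77 mm above the table when out, 10 mm above the collar); it moves with the key. The three keys stand in a row 55 mm apart along the balance's front edge, in any order.
- tare_key (a joint): travel of the blue tare key, m: 0 = out, 0.006 = all the way down (its stop). A spring returns it; fully down takes 5 N.
- tare_key_top (a point): Blue tare key: round blue key, cap 30 mm across in a black collar 44 mm across. This point is the centre of the cap's top face (77 mm above the table when out, 10 mm above the collar); it moves with the key. The three keys stand in a row 55 mm apart along the balance's front edge, in any order.
- unit_key (a joint): travel of the yellow key, m: 0 = out, 0.006 = down. A spring returns it. Not to be pressed.
- unit_key_top (a point): Yellow key, to be left alone: round yellow key, cap 30 mm across in a black collar 44 mm across. This point is the centre of the cap's top face (77 mm above the table when out, 10 mm above the collar); it moves with the key. The three keys stand in a row 55 mm apart along the balance's front edge, in any order.
- balance: white bench balance fixed to the table, 300 (x) x 220 (y) x 55 mm high; origin under its centre, z up. The keys' row runs along its y at x = -105 mm; a round steel pan, 124 mm across, has its centre at x = +60 mm and its top 70 mm above the table. Its -x side faces the robot, more or less.
- cup: small white weighing cup, loose, on the balance's pan; 60 mm across the rim, 42 mm high (its rim 112 mm above the table); origin under its centre.
- muller: green glass muller, loose, upright on the table; foot 76 mm across, 88 mm high; origin under its centre. It stands on the side of the balance where the switch box is not.
- bottle: amber glass bottle with black cap, loose, upright; 64 mm across, 100 mm high; origin under its centre.
- knife: palette knife with wooden handle, loose, lying flat, 190 mm long along its x; origin under its middle.
Not all that is in view belongs to the job. Leave any purple look-alike of the bottle alone. What is shaped like the switch_box but pink is not meant.

How it is judged:
By the outcome, as a careful person would: the job done as asked, in the order asked, and still so for the second after the job is handed in, with the robot touching nothing.
It also fails if it takes over 48 s, if anything falls off the work surface, if the arm or the gripper's body presses on something with over 40 N, if the wrist force passes 120 N, or if a joint passes its speed limit or range.

## Working session

There is one attempt and no reset: what is moved stays moved. The work goes in short steps, Python scripts to look and compute and a tool call to move; the robot and the scene stay as the last step left them, time stands still between calls to the robot, and variables do not carry over. Pictures are saved under pics/ and viewed, about 8 in all and at most 12, crops included, and the job is handed in when it is done.

Besides the shell and the picture viewer there is one more tool, called after "Call:" as name(argument=value, ...) on one line, values as JSON. step_arm: Moves the arm, as the interface text tells. Its arguments: {"type":"object","properties":{"targets":{"type":"array","items":{"type":"array","items":{"type":"array","items":{"type":"number"}}}},"jaw":{"type":"number"}},"required":["targets"]}

```bash
mkdir -p pics; ls; cat > h.py <<'E'
import numpy as np, cv2
from plant import bot
from scipy.spatial.transform import Rotation as Ro
def K(c):
    f=240/np.tan(np.radians(c["fov_y"])/2); return np.array([[f,0,c["cx"]],[0,f,c["cy"]],[0,0,1.]])
def ray(c,uv,z):
    p=cv2.undistortPoints(np.array(uv,float).reshape(-1,1,2),K(c),np.array(c["dist_coeffs"],float)).reshape(-1,2)
    R=cv2.Rodrigues(np.array(c["rvec"],float))[0]; t=np.array(c["tvec"],float).ravel()
    o=-R.T@t; d=np.c_[p,np.ones(len(p))]@R
    return o+d*((z-o[2])/d[:,2])[:,None]
def blobs(c,lo,hi,amin=60):
    m=cv2.inRange(cv2.cvtColor(c["color"],cv2.COLOR_RGB2HSV),np.array(lo),np.array(hi))
    n,_,s,ce=cv2.connectedComponentsWithStats(m)
    return [(s[i,4],*np.round(ce[i],1),*s[i,:4]) for i in range(1,n) if s[i,4]>amin]
def save(c,n): cv2.imwrite("pics/"+n,c["color"][:,:,::-1])
def rel(p):
    o=bot.get_obs(); R=Ro.from_euler("xyz",o["tcp_rot"]).as_matrix()
    return R.T@(np.array(p)-o["tool_pos"])
E
python3 - <<'E'
from h import *
print(bot.get_obs())
for n in("top","scene"):
    c=bot.capture(n); save(c,n+"0.png")
    import pickle; pickle.dump(c,open(n+".pkl","wb"))
    for k,lo,hi in(("red",(0,150,80),(6,255,255)),("red2",(174,150,80),(180,255,255)),("green",(40,100,50),(85,255,255)),("blue",(95,120,60),(125,255,255)),("yel",(22,130,80),(35,255,255))):
        print(n,k,[tuple(map(float,b)) for b in blobs(c,lo,hi)])
E
```

```text
pics
{'time': 0.0, 'joint_positions': array([ 9.59968263e-01,  3.42777339e-01,  1.52499525e+00, -1.07809298e-05,
        1.27540307e+00, -1.45981766e-01]), 'dq': array([ 0.0001069 , -0.00039738,  0.00106828, -0.00080365,  0.00100276,
        0.00087294]), 'tau': array([ 5.19880396e-04, -4.31249607e+01, -2.44216543e+01,  7.18782982e-02,
        5.59766893e-02, -1.18896996e-04]), 'tool_pos': array([235.09300809, 468.97486391, 226.02421566]), 'tcp_rot': array([-1.71026589,  1.56921329, -2.17510904]), 'contact_force': array([-0.86776817, -0.33875259, -0.23836703]), 'moment': array([ 0.01569817, -0.04968793,  0.0090327 ]), 'grip_width': 91.84224002121711}
top red [(319.0, 503.0, 268.3, 489.0, 255.0, 31.0, 26.0), (380.0, 438.5, 293.2, 425.0, 281.0, 31.0, 24.0)]
top red2 []
top green [(73.0, 290.0, 162.0, 254.0, 162.0, 73.0, 1.0), (150.0, 250.7, 287.3, 244.0, 281.0, 14.0, 14.0), (755.0, 147.6, 306.1, 130.0, 291.0, 35.0, 32.0)]
top blue [(163.0, 156.7, 122.3, 144.0, 112.0, 22.0, 18.0), (154.0, 225.8, 285.2, 219.0, 279.0, 14.0, 14.0)]
top yel [(149.0, 275.9, 289.4, 270.0, 283.0, 13.0, 14.0)]
scene red [(117.0, 195.9, 236.6, 186.0, 230.0, 20.0, 14.0), (148.0, 135.7, 268.0, 125.0, 261.0, 20.0, 15.0)]
scene red2 []
scene green [(122.0, 434.6, 185.2, 422.0, 176.0, 22.0, 18.0)]
scene blue [(425.0, 404.4, 25.0, 386.0, 17.0, 38.0, 17.0), (69.0, 375.1, 193.2, 370.0, 190.0, 11.0, 8.0)]
scene yel []
```

View pics/top0.png

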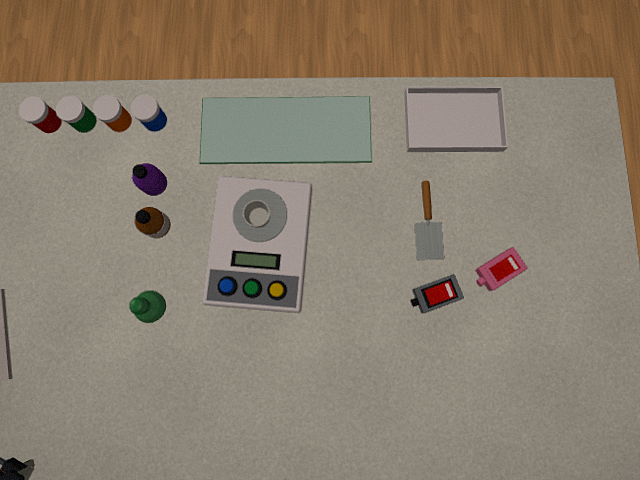

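View pics/scene0.png

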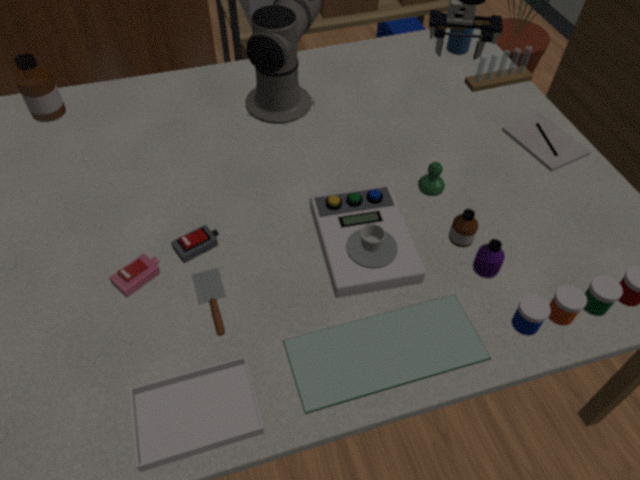

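```bash
python3 - <<'E'
from h import *
import pickle
c=pickle.load(open("top.pkl","rb"))
P=ray(c,[(250.7,287.3),(225.8,285.2),(275.9,289.4)],77);print(P.round(1))
m=cv2.inRange(cv2.cvtColor(c["color"],cv2.COLOR_RGB2HSV),np.array((0,0,190)),np.array((180,60,255)))
for x0,y0,x1,y1 in((480,245,530,300),(415,270,465,315)):
    n,_,s,ce=cv2.connectedComponentsWithStats(m[y0:y1,x0:x1])
    for i in range(1,n): print(s[i],ce[i]+[x0,y0],ray(c,[ce[i]+[x0,y0]],42).round(1))
print("red",ray(c,[(503,268.3),(438.5,293.2)],40).round(1))
print("tcp",rel(P[0]).round(1))
cv2.imwrite("pics/crop0.png",cv2.resize(c["color"][230:330,400:560,::-1],None,fx=5,fy=5,interpolation=cv2.INTER_CUBIC))
E
```

```text
[[532.3  65.7  77. ]
 [537.2 119.9  77. ]
 [527.3  11.   77. ]]
red [[ 573.1 -500.1   40. ]
 [ 518.3 -350.    40. ]]
tcp [ 149.3 -227.1  446.5]
```

View pics/crop0.png

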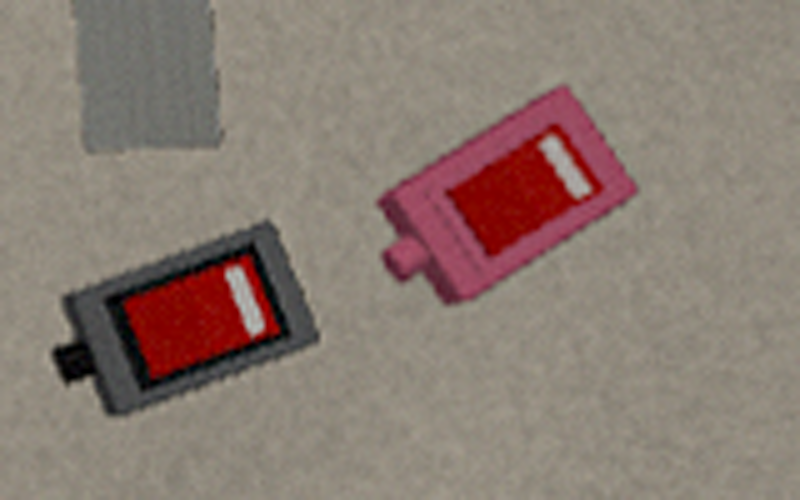

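The top view shows, left to right, blue (226,285), green (251,287) and yellow (276,289) keys. The grey box's rocker is at (438,293) with its white bar at about (449,290). The pink look-alike is at (503,268).

```bash
python3 - <<'E'
from h import *
import pickle
c=pickle.load(open("top.pkl","rb"))
h=cv2.cvtColor(c["color"],cv2.COLOR_RGB2HSV)
m=np.zeros((480,640),bool); s=h[282:300,441:457]; 
m[282:300,441:457]=(s[...,2]>130)&(s[...,1]<90)
ys,xs=np.nonzero(m);print(len(xs),xs.mean(),ys.mean())
bar=ray(c,[(xs.mean(),ys.mean())],43)[0]
# red + bar outline rectangle
r=(cv2.inRange(h,np.array((0,150,80)),np.array((6,255,255)))>0)|m; r[:, :415]=0; r[:,470:]=0
ys,xs=np.nonzero(r); cw=ray(c,np.c_[xs,ys],39)[:,:2].astype(np.float32)
print(cv2.minAreaRect(cw),"bar",bar)
(cx,cy),_,_=cv2.minAreaRect(cw); d=bar[:2]-[cx,cy]; print("dir deg",np.degrees(np.arctan2(d[1],d[0])),np.linalg.norm(d))
o=bot.get_obs();R=Ro.from_euler("xyz",o["tcp_rot"]).as_matrix();print(R.round(3))
a=np.degrees(np.arctan2(R[1,1],R[0,1]));print("tool y dir",a)
print("rel",rel([bar[0],bar[1],180]).round(1))
E
```

```text
49 448.61224489795916 289.59183673469386
((519.2314453125, -352.90771484375), (37.00395584106445, 61.47806167602539), 19.640274047851562) bar [ 525.96997671 -372.42791856   43.        ]
dir deg -70.95491401746952 20.650572842276343
[[-0.001  0.448  0.894]
 [-0.001  0.894 -0.448]
 [-1.    -0.001 -0.   ]]
tool y dir 63.367772427315536
rel [  46.8 -621.7  637.2]
```

Call:
step_arm(targets=[[[0,-0.028,0.029,7],[0,-0.056,0.058,14],[0,-0.084,0.087,21],[0,-0.112,0.116,28],[0,-0.14,0.145,35]]], jaw=1)

```text
time: 0.52
tool_pos: [301.8, 277.1, 226.0]
tcp_rot: [-1.172, 1.569, -2.252]
contact_force: [0.9, 0.8, -0.3]
grip_width: 63.1
```

```bash
cat >> h.py <<'E'
def go(p,ydir):
    o=bot.get_obs(); R=Ro.from_euler("xyz",o["tcp_rot"]).as_matrix()
    a=np.degrees(np.arctan2(R[1,1],R[0,1]))
    print("t",o["time"],"tcp",np.round(o["tool_pos"],1),"F",np.round(o["contact_force"],1),"w",round(o["grip_width"],1),"rel",rel(p).round(1),"turn",round((a-ydir+90)%180-90,1),"tilt",np.round(R[:2,0],3))
E
python3 -c "
from h import *
go([525,-372,180],19.6)"
```

```text
t 0.5167 tcp [301.8 277.1 226. ] F [ 0.9  0.8 -0.3] w 63.1 rel [  46.7 -108.4  677.7] turn 8.5 tilt [-0.001 -0.002]
```

Call:
step_arm(targets=[[[0,-0.006,0.04,4],[0,-0.012,0.08,8.5],[0,-0.018,0.12,8.5],[0,-0.025,0.16,8.5],[0,-0.032,0.2,8.5]]])

```text
time: 0.93
tool_pos: [367.6, 83.7, 226.2]
tcp_rot: [-1.016, 1.569, -2.245]
contact_force: [1.3, 0.1, 0.7]
grip_width: 29.8
```

```bash
python3 -c "
from h import *
go([525,-372,180],19.6)"
```

```text
t 0.9333 tcp [367.6  83.7 226.2] F [1.3 0.1 0.7] w 29.8 rel [ 46.7  -4.3 482. ] turn -0.0 tilt [-0.001 -0.001]
```

Call:
step_arm(targets=[[[0,0,0.04,0],[0,-0.001,0.08,0],[0,-0.002,0.12,0],[0,-0.002,0.16,0],[0,-0.002,0.2,0]]])

```text
time: 1.35
tool_pos: [432.7, -107.5, 226.3]
tcp_rot: [-1.163, 1.569, -2.393]
contact_force: [1.5, 1.2, 0.3]
grip_width: 0.7
```

Call:
step_arm(targets=[[[0,0,0.04,0],[0,0,0.08,0],[0,0,0.12,0],[0,-0.001,0.16,0],[0,-0.002,0.2,0]]])

```text
time: 1.77
tool_pos: [497.8, -298.6, 225.8]
tcp_rot: [-1.668, 1.569, -2.898]
contact_force: [-0.3, 0.3, 1.1]
grip_width: 0.4
```

```bash
python3 -c "
from h import *
go([525,-372,180],19.6)
c=bot.capture('wrist');save(c,'w1.png')"
```

```text
t 1.7667 tcp [ 497.8 -298.6  225.8] F [-0.3  0.3  1.1] w 0.4 rel [45.8  1.2 78.3] turn -0.1 tilt [-0.002 -0.001]
```

View pics/w1.png

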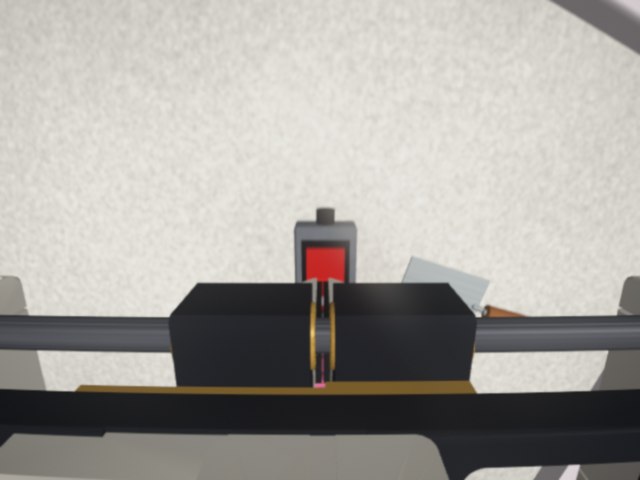

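The wrist view shows the grey box at (325,250), centred laterally under the tool. Fingers hide its ON half. I'll use the box's far edge (295–356, row 222) to cross-check.

```bash
python3 -c "
from h import *
c=bot.capture('wrist')
d=np.array([np.cos(np.radians(-70.4)),np.sin(np.radians(-70.4))])
P=ray(c,[(295.5,223),(355.5,223)],30);print(P); m=P.mean(0)[:2];print('box c',m+50*d,'on',m+70*d)
e=P[1]-P[0];print(np.degrees(np.arctan2(e[1],e[0])),np.linalg.norm(e))
Q=ray(c,[(325,247)],36)[0][:2];print('on from red edge',Q+50*d)
"
```

```text
[[ 476.34295508 -321.04750328   30.        ]
 [ 529.24340112 -302.39255519   30.        ]]
box c [ 519.56575659 -358.82290188] on [ 526.27478798 -377.66405093]
19.424818544780372 56.09335325142796
on from red edge [ 526.320237   -379.36349442]
```

```bash
python3 -c "
from h import *
go([526,-374.5,60],19.6)"
```

```text
t 1.8667 tcp [ 498.2 -301.8  224.6] F [ 0.2  0.5 -0.4] w 0.2 rel [164.7   2.7  77.6] turn -0.3 tilt [-0.002 -0.002]
```

Call:
step_arm(targets=[[[0.02,0.001,0.036,0],[0.05,0.002,0.06,0],[0.085,0.0025,0.0776,0],[0.12,0.0025,0.0776,0],[0.15,0.0025,0.0776,0]]])

```text
time: 2.28
tool_pos: [525.0, -374.3, 71.4]
tcp_rot: [-1.869, 1.567, -3.104]
contact_force: [0.5, 0.2, -0.1]
grip_width: 0.7
```

Call:
step_arm(targets=[[[0,0,0,0],[0,0,0,0],[0,0,0,0],[0,0,0,0],[0,0,0,0]]])

```text
time: 2.7
tool_pos: [526.1, -374.9, 74.2]
tcp_rot: [-0.614, 1.568, -1.849]
contact_force: [-0.0, -0.2, 0.6]
grip_width: 0.2
```

```bash
python3 - <<'E'
from h import *
go([526,-374.5,50],19.6)
c=bot.capture('top');w=bot.capture('wrist')
t=cv2.resize(c['color'][240:340,380:500],(480,400),interpolation=cv2.INTER_CUBIC)
im=np.zeros((400,800,3),np.uint8);im[:,:400]=t[:,40:440];im[:300,400:]=cv2.resize(w['color'],(400,300))
cv2.imwrite('pics/m2.png',im[:,:,::-1])
E
```

```text
t 2.7 tcp [ 526.1 -374.9   74.2] F [-0.  -0.2  0.6] w 0.2 rel [24.2  0.1 -0.5] turn -0.3 tilt [-0.001 -0.003]
```

View pics/m2.png

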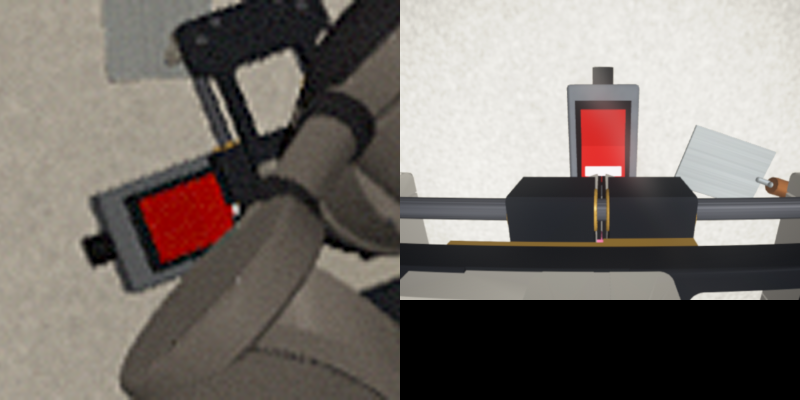

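The bar is visible just in front of the fingertips at about (325,267) in the full wrist frame, and laterally centred. I'll measure it.

```bash
python3 - <<'E'
from h import *
c=bot.capture('wrist');col=c['color'].astype(int)
g=col[:,325,1]; print(g[150:290:4], [i for i in range(160,290) if abs(g[i]-g[i-1])>40])
d=np.array([np.cos(np.radians(-70.4)),np.sin(np.radians(-70.4))])
o=bot.get_obs()['tool_pos'][:2]
for v,z in((135,30),(174,36),(265,41)):
    p=ray(c,[(323,v)],z)[0]; print(v,p.round(1),'along rel tcp',((p[:2]-o)@d).round(1))
E
```

```text
[143 141 139  87  79  77  74  73  70  67  65  63  60  58  56  54  53  51
  50  49  46  51  53  52  52  50  50  49  49 157 247 247 247  67  34] [266, 267, 281, 282]
135 [ 500.9 -306.6   30. ] along rel tcp -72.3
174 [ 507.2 -324.5   36. ] along rel tcp -53.3
265 [ 522.5 -368.3   41. ] along rel tcp -6.9
```

Call:
step_arm(targets=[[[0.015,0,-0.002,0],[0.025,0,-0.002,0],[0.028,0,-0.002,0],[0.031,0,-0.002,0],[0.034,0,-0.002,0]]])

```text
time: 3.27
tool_pos: [524.5, -372.9, 39.4]
tcp_rot: [-1.328, 1.567, -2.563]
contact_force: [-3.5, 0.3, 5.1]
grip_width: 0.4
```

```bash
python3 -c "
from h import *
go([525,-373,36],19.6)"
```

```text
t 3.2667 tcp [ 524.5 -372.9   39.4] F [-3.5  0.3  5.1] w 0.4 rel [3.4 0.4 0.2] turn -0.4 tilt [-0.003 -0.002]
```

Contact is at 5 N. Pressing on to the stop.

Call:
step_arm(targets=[[[0.001,0,0,0],[0.002,0,0,0],[0.003,0,0,0],[0.004,0,0,0],[0.0045,0,0,0]]])

```text
time: 3.68
tool_pos: [524.6, -373.1, 36.2]
tcp_rot: [-1.115, 1.567, -2.35]
contact_force: [-4.5, 2.2, 14.9]
grip_width: 0.7
```

Call:
step_arm(targets=[[[0.001,0,0,0],[0.0015,0,0,0],[0.0015,0,0,0],[0.0015,0,0,0],[0.0015,0,0,0]]])

```text
time: 4.1
tool_pos: [524.5, -373.1, 36.2]
tcp_rot: [-0.996, 1.567, -2.231]
contact_force: [-5.2, 3.1, 12.8]
grip_width: 0.3
```

Call:
step_arm(targets=[[[-0.01,0,0,0],[-0.03,0,0,0],[-0.06,0,0,0],[-0.09,0,0,0],[-0.12,0,0,0]]])

```text
time: 4.52
tool_pos: [525.0, -372.7, 157.6]
tcp_rot: [-0.902, 1.567, -2.137]
contact_force: [0.4, -1.7, -0.3]
grip_width: 0.2
```

```bash
python3 -c "
from h import *
go([532.3,65.7,170],90)"
```

```text
t 4.5167 tcp [ 525.  -372.7  157.6] F [ 0.4 -1.7 -0.3] w 0.2 rel [ -13.7  151.5 -411.4] turn -70.7 tilt [-0.002 -0.003]
```

Call:
step_arm(targets=[[[-0.002,0.014,-0.038,-7],[-0.005,0.028,-0.076,-14],[-0.008,0.042,-0.114,-21],[-0.012,0.056,-0.152,-28],[-0.014,0.07,-0.19,-35]]])

```text
time: 4.93
tool_pos: [528.6, -168.6, 171.8]
tcp_rot: [-0.97, 1.567, -1.588]
contact_force: [2.1, 0.0, 0.1]
grip_width: 0.8
```

```bash
python3 -c "
from h import *
go([532.3,65.7,150],85)"
```

```text
t 4.9333 tcp [ 528.6 -168.6  171.8] F [2.1 0.  0.1] w 0.8 rel [  21.   193.2 -132.8] turn -30.4 tilt [-0.    -0.003]
```

Call:
step_arm(targets=[[[0,0.033,-0.023,-6],[0,0.066,-0.046,-12],[0,0.1,-0.07,-18],[0,0.134,-0.093,-24],[0,0.167,-0.116,-30]]])

```text
time: 5.35
tool_pos: [530.9, 36.8, 171.6]
tcp_rot: [-1.084, 1.567, -1.174]
contact_force: [0.9, 0.1, 0.5]
grip_width: 0.3
```

```bash
python3 - <<'E'
from h import *
go([532.3,65.7,90],85)
c=bot.capture('top')
w=bot.capture('scene')
im=np.zeros((400,800,3),np.uint8);im[:,:400]=cv2.resize(c['color'][260:320,410:470],(400,400),interpolation=cv2.INTER_CUBIC);im[:,400:]=cv2.resize(w['color'][215:275,165:225],(400,400),interpolation=cv2.INTER_CUBIC)
cv2.imwrite('pics/m3.png',im[:,:,::-1])
E
```

```text
t 5.35 tcp [530.9  36.8 171.6] F [0.9 0.1 0.5] w 0.3 rel [81.5 29.1 -1.3] turn -0.1 tilt [ 0.001 -0.003]
```

View pics/m3.png

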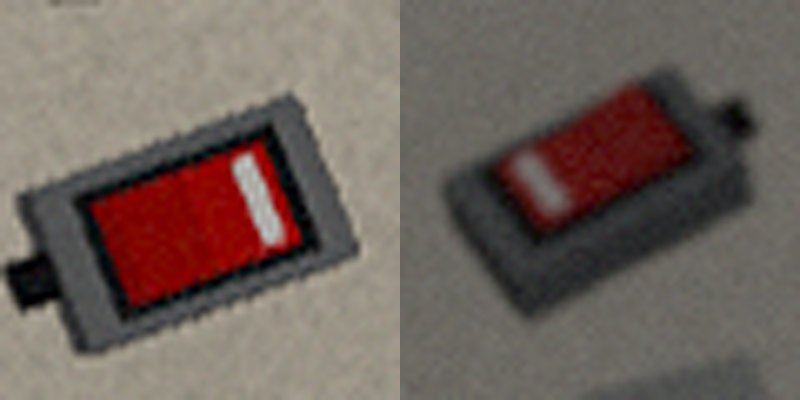

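The white-bar half (bar at (260,200) left, (540,185) right) now lies flat. That fits TCP z = 36.2 mm at 13–15 N on the stop. Next is the green key.

Call:
step_arm(targets=[[[0,0.02,-0.001,0],[0.02,0.029,-0.001,0],[0.05,0.029,-0.001,0],[0.07,0.029,-0.001,0],[0.08,0.029,-0.001,0]]])

```text
time: 5.87
tool_pos: [531.2, 68.6, 89.2]
tcp_rot: [-2.447, 1.568, -2.533]
contact_force: [0.4, 0.8, -0.1]
grip_width: 0.2
```

```bash
python3 -c "
from h import *
go([532.3,65.7,77],85)"
```

```text
t 5.8667 tcp [531.2  68.6  89.2] F [ 0.4  0.8 -0.1] w 0.2 rel [12.2 -2.8  1.4] turn 0.1 tilt [-0.002 -0.002]
```

Call:
step_arm(targets=[[[0.004,-0.0025,0.001,0],[0.008,-0.0025,0.001,0],[0.012,-0.0025,0.001,0],[0.015,-0.0025,0.001,0],[0.017,-0.0025,0.001,0]]])

```text
time: 6.28
tool_pos: [532.8, 65.5, 73.1]
tcp_rot: [-1.411, 1.569, -1.497]
contact_force: [-0.3, -1.6, 2.7]
grip_width: 0.5
```

Call:
step_arm(targets=[[[0.001,0,0,0],[0.002,0,0,0],[0.003,0,0,0],[0.003,0,0,0],[0.003,0,0,0]]])

```text
time: 6.7
tool_pos: [533.0, 65.5, 71.1]
tcp_rot: [-1.105, 1.568, -1.191]
contact_force: [-2.2, -1.8, 8.2]
grip_width: 0.6
```

Call:
step_arm(targets=[[[0.001,0,0,0],[0.002,0,0,0],[0.003,0,0,0],[0.004,0,0,0],[0.004,0,0,0]]])

```text
time: 7.12
tool_pos: [533.1, 65.5, 70.6]
tcp_rot: [-0.66, 1.567, -0.746]
contact_force: [-11.2, -0.9, 30.0]
grip_width: 0.2
```

The key is on its stop (z ≈ 71, 30 N). Retract and move to blue.

Call:
step_arm(targets=[[[-0.006,0,0,0],[-0.016,0,0,0],[-0.022,0.01,0,0],[-0.022,0.035,0,0],[-0.02,0.054,0,0]]])

```text
time: 7.53
tool_pos: [538.5, 120.8, 91.3]
tcp_rot: [-0.288, 1.565, -0.376]
contact_force: [-0.5, -0.5, -0.2]
grip_width: 0.6
```

```bash
python3 -c "
from h import *
go([537.2,119.9,77],85)"
```

```text
t 7.5333 tcp [538.5 120.8  91.3] F [-0.5 -0.5 -0.2] w 0.6 rel [14.3 -1.  -1.3] turn -0.0 tilt [ 0.005 -0.002]
```

Call:
step_arm(targets=[[[0.005,-0.001,-0.001,0],[0.01,-0.001,-0.001,0],[0.015,-0.001,-0.001,0],[0.018,-0.001,-0.001,0],[0.021,-0.001,-0.001,0]]])

```text
time: 7.95
tool_pos: [537.5, 119.6, 70.6]
tcp_rot: [-0.215, 1.566, -0.303]
contact_force: [-9.8, 1.5, 35.0]
grip_width: 0.5
```

Call:
step_arm(targets=[[[0.001,0,0,0],[0.002,0,0,0],[0.003,0,0,0],[0.003,0,0,0],[0.003,0,0,0]]])

```text
time: 8.37
tool_pos: [537.5, 119.6, 70.8]
tcp_rot: [0.001, 1.565, -0.088]
contact_force: [-9.8, 3.1, 27.8]
grip_width: 0.2
```

Call:
step_arm(targets=[[[-0.006,0,0,0],[-0.025,0,0,0],[-0.06,0,0,0],[-0.1,0,0,0],[-0.14,0,0,0]]])

```text
time: 8.78
tool_pos: [536.0, 118.7, 211.6]
tcp_rot: [-0.176, 1.567, -0.266]
contact_force: [1.2, 0.6, -0.1]
grip_width: 0.3
```

Call:
step_arm(targets=[[[0,0,-0.03,0],[0,0,-0.06,0],[0,0,-0.09,0],[0,0,-0.12,0],[0,0,-0.13,0]]])

```text
time: 9.2
tool_pos: [402.7, 129.9, 210.6]
tcp_rot: [-0.862, 1.569, -0.953]
contact_force: [-0.5, 0.3, -0.1]
grip_width: 0.5
```

Call:
step_arm(targets=[[[0,0,0,0],[0,0,0,0],[0,0,0,0],[0,0,0,0],[0,0,0,0]]])

```text
time: 9.62
tool_pos: [403.6, 129.7, 210.4]
tcp_rot: [-0.899, 1.569, -0.991]
contact_force: [0.3, -1.0, 0.2]
grip_width: 0.4
```

```bash
python3 - <<'E'
from h import *
import pickle
go([537.2,119.9,77],85)
c=bot.capture('top');s=bot.capture('scene')
a=pickle.load(open('scene.pkl','rb'))['color'];b=s['color']
im=np.zeros((600,800,3),np.uint8);im[:300,:400]=cv2.resize(c['color'],(400,300))
im[:300,400:]=cv2.resize(b,(400,300))
for i,x in enumerate((a,b)): im[300:,400*i:400*i+400]=cv2.resize(x[175:235,310:390],(400,300),interpolation=cv2.INTER_CUBIC)
cv2.imwrite('pics/m4.png',im[:,:,::-1])
E
```

```text
t 9.6167 tcp [403.6 129.7 210.4] F [ 0.3 -1.   0.2] w 0.4 rel [133.5   2.6 133.7] turn -0.2 tilt [ 0.001 -0.002]
```

View pics/m4.png

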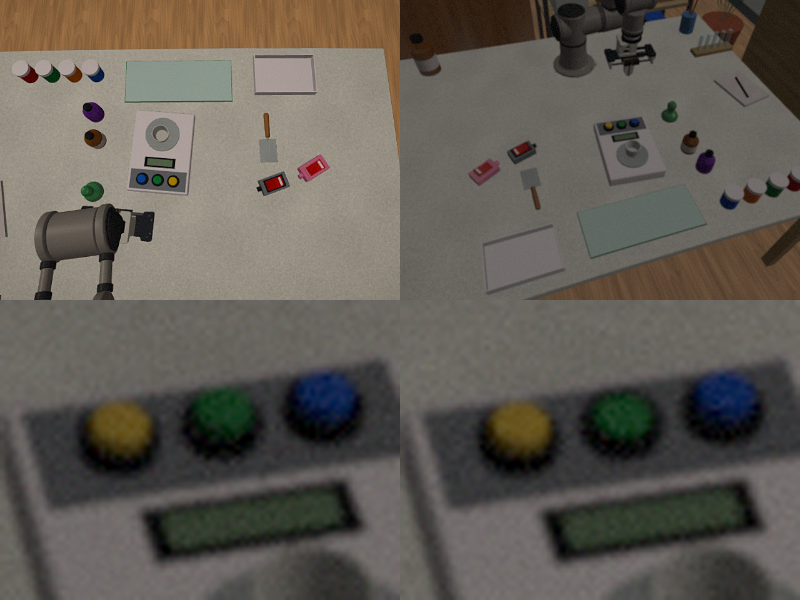

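Green at (620,415) now sits visibly lower than before. Blue and yellow stand out as at the start. Cup, muller, bottles and knife look unmoved.

```bash
python3 -c "
from plant import bot
print(bot.close_job())"
```

```text
the job is handed in; nothing more can be done
None
```

I did the three presses in the order asked and handed the job in at about 9.7 s on the robot's clock, with the arm clear of everything.

| Control | Lowest TCP height | Force there | Check afterwards |
|---|---|---|---|
| Red rocker, white-marked end | 36.2 mm (36 expected when fully on) | 13–15 N | lies flat in both the top and scene views |
| Green power key | 70.6 mm (71 expected when in) | 30 N | sits visibly lower, so it stayed in |
| Blue tare key | 70.6–70.8 mm (71 expected when down) | 35 N at most | back up, looks as at the start |

- **Left alone:** the yellow key, cup, muller, bottle and knife look unmoved in the last pictures. I judged this by eye and did not measure it. I never approached the pink box or the purple bottle.
- **Disagreement:** an early wrist view put the rocker's ON end about 5 mm from where the top view had it. A closer wrist view agreed with the top view to under 1 mm, so I pressed there.
- **Not checked directly:** no joint readings were available. "Fully on" and "fully in" rest on the heights, the forces and the pictures.

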